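# Clear the carver's stack and sort the tins by heft

## Task

Take the stack on the bench apart and put each thing away, upright and flat: the little jar into the recess of the grey ring holder, and the bare wooden block lying lengthwise along the middle of the rubber pad. One of the two sealed tins is full of brass and the other nearly empty: feel which is which as you lift them, and stand the full one in the middle of the square steel tray and the light one in the middle of the round wooden dish. Do not tip anything over on the way, and leave the bottle and the knife where they are.

Things in the scene. Friction and masses are not known exactly. Their poses are not given: they have to be found in the camera images.
- round_tin: Sealed round aluminium tin, diameter 54 mm, 42 mm tall, lid flush and shut for good. Origin: centre of its underside; z up. It stands on one half of the wooden block, with the jar on its lid. Either full of brass (about 370 g in all) or nearly empty (about 85 g): not visible, and it changes from start to start. The contents can shift about 2 mm inside.
- square_tin: Sealed square steel tin, 46 x 46 mm, 42 mm tall, lid flush and shut for good. Origin: centre of its underside; x and y along its sides, z up. It stands on the other half of the block, about 14 mm clear of the round tin, nothing on its lid. About 370 g (full) when the round tin is nearly empty, about 85 g when the round tin is full: exactly one of the two is full.
- jar: Small amber glass jar with a white cap, a plain cylinder to grip: diameter 34 mm, 52 mm tall, 80 g. Origin: centre of its underside; z up. It stands on top of the round tin.
- block: Dark hardwood working block, 60 mm (its x) by 125 mm (its y) by 28 mm tall, about 160 g; the bottom of the stack, lying on the bench. Origin: centre of its underside. The two tins stand on it, 32 mm either side of its middle along y; which tin is at which end varies.
- steel_tray: Square shallow steel tray, fixed to the bench, 110 x 110 mm outside, wall 3 mm, rim 10 mm above the bench, inner floor 3 mm above the bench. Place of the full tin. Origin: centre of its underside; x and y along its sides.
- round_dish: Round shallow dark-wood dish, fixed to the bench, 110 mm across outside, wall 4 mm, rim 10 mm above the bench, inner floor 4 mm above the bench. Place of the nearly empty tin. Origin: centre of its underside.
- pad: Flat black rubber pad, fixed to the bench, 90 mm (its x) by 150 mm (its y), 5 mm thick. Place of the wooden block. Origin: centre of its underside.
- jar_ring: Small grey plastic round holder, fixed to the bench: 70 mm across outside, 12 mm high, with a round recess 52 mm across whose floor is 4 mm above the bench. Place of the jar. Origin: centre of its underside.
- bottle: Bystander, loose: brown bottle, diameter 48 mm, 95 mm tall, standing beyond the work. Leave it alone. Origin: centre of its underside.
- knife: Bystander, loose: carving knife with a blue handle, about 160 mm long, 12 mm high, lying on the bench beyond the work. Leave it alone. Origin: underside of the handle's middle; y runs towards the blade.
Things that resemble listed ones, but are neither listed nor needed, are in the scene too. Leave any green or purple look-alike of the round_tin alone.

How it is judged (in metres and radians):
At the end, for the whole second after the job is handed in: Full tin flat in the steel tray and light tin flat in the round dish, within 27 mm of the middle; jar upright in its recess, within 12 mm; block flat on the pad, within 16 mm and 0.2 rad of its length; all at rest (under 0.02 m/s); bottle and knife within 30 mm of their starts (((horizontal distance between round_tin and steel_tray below 0.027 m and z of round_tin in the frame of steel_tray between 0 and 0.006 m and angle between each of round_tin, square_tin's own z axis and vertical below 0.08 rad and horizontal distance between square_tin and round_dish below 0.027 m and z of square_tin in the frame of round_dish between 0.001 and 0.007 m and contact force between round_tin and steel_tray above 2.2 N and contact force between square_tin and round_dish below 1.7 N) or (horizontal distance between square_tin and steel_tray below 0.027 m and z of square_tin in the frame of steel_tray between 0 and 0.006 m and angle between each of square_tin, round_tin's own z axis and vertical below 0.08 rad and horizontal distance between round_tin and round_dish below 0.027 m and z of round_tin in the frame of round_dish between 0.001 and 0.007 m and contact force between square_tin and steel_tray above 2.2 N and contact force between round_tin and round_dish below 1.7 N)) and horizontal distance between jar and jar_ring below 0.012 m and z of jar in the frame of jar_ring between 0.001 and 0.007 m and angle between each of jar, block's own z axis and vertical below 0.08 rad and horizontal distance between block and pad below 0.016 m and z of block in the frame of pad between 0.002 and 0.008 m and angle between the y axis of block and the y axis of pad, either way round below 0.2 rad and linear speed of each of jar, round_tin, square_tin, block below 0.02 m/s and distance of each of bottle, knife from where it was at the start of the episode below 0.03 m); the robot touches nothing.
It fails at once if something of the stack is tipped over (more than 0.6 rad) (angle between any of jar, round_tin, square_tin, block's own z axis and vertical above 0.6 rad).
It fails at once if the bottle or the knife is pushed more than 30 mm (distance of any of bottle, knife from where it was at the start of the episode above 0.03 m).
It also fails if it takes over 125 s, if anything falls off the work surface, if the arm or the gripper's body presses on something with over 40 N, if the wrist force passes 120 N, or if a joint passes its speed limit or range.

## Robot

A 6-joint arm with a two-finger parallel gripper is mounted at the origin on the work surface. World frame = base frame: x ahead of the robot, y to its left, z up, the work surface at z = 0. Lengths are in m, angles in degrees, forces in N, time in s.
With the tool pointing down it reaches from about 0.4 to 0.825 m from the base axis. Payload 7 kg.
Tool frame: the origin (TCP) lies midway between the tips of the shut fingers; the grasp point (between the pads) lies r.grip_depth behind it (r.grip_depth is the distance from the TCP to the grasp point, in m); z points along the fingers, y is the line along which they close (so a half turn about z gives the same grasp; the last joint's range is limited). The gripper opens to 88 mm and grips with 3 to 60 N. Pads are 19 mm wide; open, the fingers measure 130 mm over their backs; the gripper's body (78 mm by 193 mm) begins 47 mm behind the grasp point.
Start: joints at [-60.499, 20.546, 0.682, 0, -70.136, -16.507], TCP at [0.152, -0.658, 0.203] pointing down, gripper open.
Joint ranges: [-176.03, 176.03], [-82.01, 121.73], [-58.28, 71.71], [-173.87, 95.51], [-174.79, -0.11], [-173.66, 173.66]. Speed limits (degrees/s): [136.94, 136.94, 172.46, 180, 180, 180].

## Interface

Orientations are given as [roll, pitch, yaw] about the fixed x, y, z axes, in that order (R = Rz(yaw) Ry(pitch) Rx(roll)).
In Python, from plant import r gives the robot as it stands.
- The arm moves only by the shell command python3 -m pendant 'ROWS' [OPENING] [FORCE]. ROWS is a JSON list of rows, 1 to 12 of them, each of 6 numbers: dx, dy, dz in m, then a rotation vector rx, ry, rz in degrees; each row is the pose to reach, as a shift and turn from the pose commanded when the command began, along the tool's axes at that moment; what a row does not reach only later rows make up. A row lasts 1/12 s, in which the tool goes at most 0.0417 m and 7.16 degrees, less where a joint would pass 70% of its speed; a pose out of reach is approached as far as the arm can. OPENING is the finger opening in m, set as the command begins (- or left out keeps the last). The fingers move at their own pace and stop on an object; FORCE is the grip in N (left out, the last holds). Time passes only in rows, so rows that do not move let the fingers close. It prints the time, the measured TCP pose, the force, the opening and the grip force at its end.
- r.get_state(): the state, without advancing time (a new reading comes with each control period).
- r.capture(name): name is "side" or "top"; returns a dict with "frame" (420x560x3 uint8, red, green, blue), "z_map" (420x560 float32, m along the optical axis (not along the pixel's ray), 0 where there is no reading), "fx", "fy", "cx", "cy" (pixels), "D" ([k1, k2, p1, p2, k3] as OpenCV has them; the pictures are not rectified), "cam_to_world" (4x4, takes a point from camera to world coordinates). Camera axes: x right, y down, z forward; pixel columns grow to the right and rows downward; lengths in m; the calibration is good to about 2 mm. A picture is of the moment at which its call begins.
- r.close_job(): hands the job in; it is judged then, once.
The state is a dict: "time_s": time; "joints": joint angles; "qd": joint speeds; "joint_torque": joint torques, N m; "tcp_pos": TCP position; "eef_rot": TCP orientation; "contact_force": force on the tool from outside, world axes, zero at the start; "moment": the same for the moment, N m; "gripper_width": finger opening in m; "gripper_force": force on a finger pad.
Only numpy, scipy, OpenCV 4.12 (cv2) and the standard library are available. Lean on these libraries where they do the work, as an engineer would, in place of code of your own. Each camera call takes 0.05 s, during which the arm holds its last target. There are 200 camera calls.

## Working session

There is one attempt and no reset: what is moved stays moved. The work goes in short steps, Python scripts to look and compute and a shell command to move; the robot and the scene stay as the last step left them, time stands still between calls to the robot, and variables do not carry over. Pictures are saved under pics/ and viewed, at most 14 in all, crops included, and the job is handed in when it is done.

```bash
mkdir -p pics; cat > h.py <<'E'
import numpy as np, cv2
from plant import r
def snap(n,f):
    c=r.capture(n); np.savez('/tmp/'+f,**{k:np.asarray(v) for k,v in c.items()})
    cv2.imwrite(f'pics/{f}.png',c['frame'][:,:,::-1]); return c
def load(f): return np.load(f'/tmp/{f}.npz')
def pt(c,u,v,z=None):
    K=np.array([[c['fx'],0,c['cx']],[0,c['fy'],c['cy']],[0,0,1.]])
    x,y=cv2.undistortPoints(np.array([[[u,v]]],float),K,np.array(c['D'],float))[0,0]
    T=np.array(c['cam_to_world']); d=T[:3,:3]@np.array([x,y,1]); o=T[:3,3]
    if z is None:
        s=float(c['z_map'][int(round(v)),int(round(u))]); return o+d*s
    return o+d*(z-o[2])/d[2]
E
python3 - <<'E'
from h import *
for n in('top','side'):
    c=snap(n,n+'0'); print(n,c['cam_to_world'][:3,3],c['cam_to_world'][:3,2],c['fx'])
s=r.get_state(); print(s['tcp_pos'],s['eef_rot'],s['contact_force'],r.grip_depth,s['gripper_width'])
E
```

```text
top [0.40024579 0.01311845 1.49554305] [ 0.13301287 -0.02661579 -0.99075687] 537.9907545764539
side [0.07870227 0.55463921 1.0323948 ] [ 0.40244383 -0.46735377 -0.78715908] 518.647037823476
[ 0.15161573 -0.65726425  0.20249499] [ 1.79912282e+02 -7.85342160e-03 -1.67013237e+02] [-0.76804009 -0.94604258 -1.01445074] 0.0188 0.087930398240131
```

View pics/top0.png

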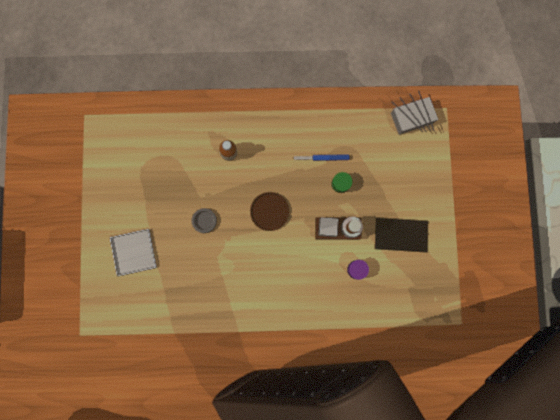

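View pics/side0.png

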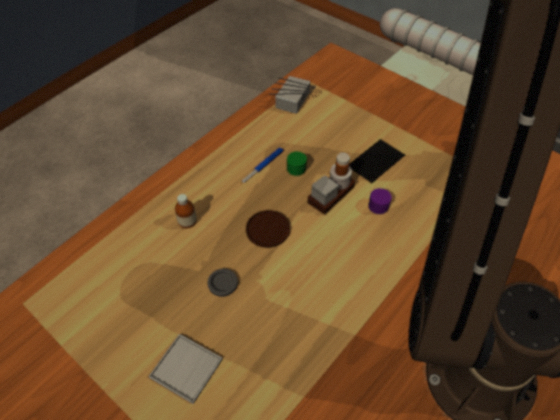

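The top view has +x up and +y left. It shows the tray at (134,252), ring (205,221), dish (270,211), stack (339,228) and pad (402,235). The round tin and jar are at the right-hand end of the block. The green and purple decoys are beside the stack. I'll enlarge it.

```bash
python3 - <<'E'
from h import *
i=cv2.imread('pics/top0.png')
def crop(im,u,v,w,h,k,n): cv2.imwrite(n,np.clip(cv2.resize(im[v:v+h,u:u+w],None,fx=k,fy=k,interpolation=cv2.INTER_CUBIC)*1.6,0,255).astype('uint8'))
crop(i,305,165,130,97,6,'pics/a.png')
crop(i,100,185,200,100,4,'pics/b.png')
E
```

```text
(no output)
```

View pics/a.png

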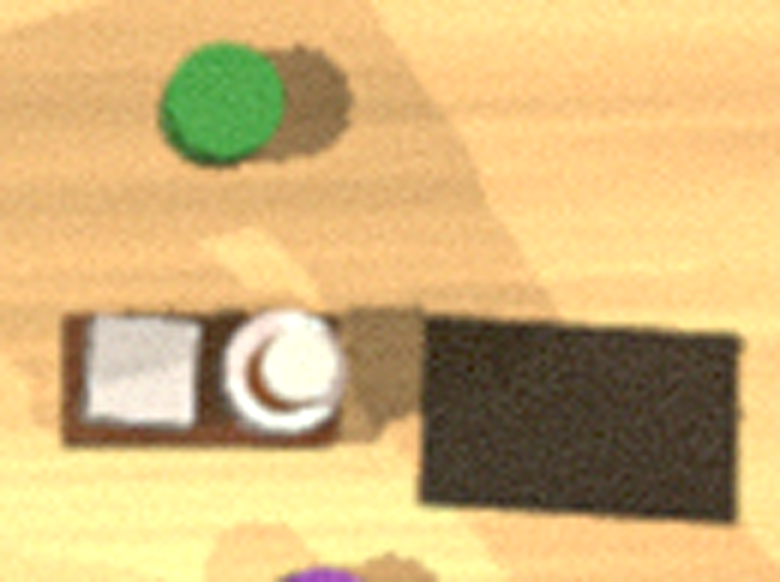

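View pics/b.png

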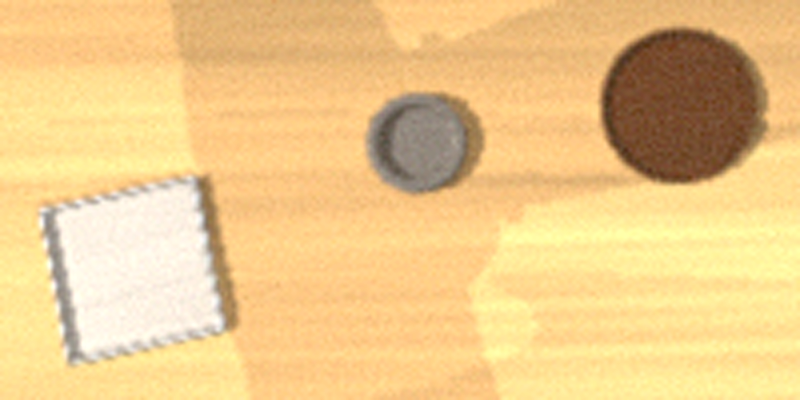

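The enlarged crops give clear outlines. In crop a, the square tin's top corners are about (92,318), (202,320), (195,426) and (84,415). The round lid is centred on (284,372) and the cap on (302,365), and the pad's four corners are visible. In crop b I can read the tray corners, ring and dish. Next I'll convert these to world positions and check them against the known sizes.

```bash
python3 - <<'E'
from h import *
c=load('top0'); np.set_printoptions(precision=4,suppress=True)
A=lambda p,z:pt(c,305+(p[0]+.5)/6-.5,165+(p[1]+.5)/6-.5,z)
B=lambda p,z:pt(c,100+(p[0]+.5)/4-.5,185+(p[1]+.5)/4-.5,z)
def quad(n,f,ps,z):
    q=np.array([f(p,z) for p in ps]); e=np.roll(q,-1,0)-q
    print(n,q.mean(0),'sides',np.linalg.norm(e[:,:2],axis=1),'ang',np.degrees(np.arctan2(e[:,1],e[:,0])))
quad('sq',A,[(92,318),(202,320),(195,426),(84,415)],.07)
quad('pad',A,[(425,317),(741,335),(736,522),(419,503)],.005)
quad('block',A,[(64,316),(337,312),(335,446),(66,445)],.028)
quad('tray',B,[(40,208),(202,176),(232,330),(70,364)],.01)
for n,f,l,ri,t,b,z in [('rt',A,224,345,310,433,.07),('jar',A,262,341,325,403,.122),('ring',B,367,468,92,193,.012),('dish',B,602,762,28,184,.01),('green',A,161,285,42,166,.042)]:
    m=(t+b)/2;k=(l+ri)/2
    print(n,f((k,m),z),'dia',np.linalg.norm(f((l,m),z)-f((ri,m),z)),np.linalg.norm(f((k,t),z)-f((k,b),z)))
print(pt(c,328,227),pt(c,354,226),pt(c,402,235),pt(c,270,211),pt(c,205,221),pt(c,134,252))
print(pt(c,358,269,.042))
E
```

```text
sq [ 0.536  -0.1568  0.07  ] sides [0.0492 0.0475 0.0496 0.0435] ang [-92.4376 173.8781  82.8852  -6.7957]
pad [ 0.5139 -0.3687  0.005 ] sides [0.1498 0.0879 0.1492 0.087 ] ang [-94.6652 174.8764  85.0247  -4.7081]
block [ 0.5348 -0.1881  0.028 ] sides [0.126  0.0618 0.1234 0.0592] ang [-90.5507 176.4783  88.3111  -1.1521]
tray [0.4836 0.3755 0.01  ] sides [0.1137 0.1085 0.113  0.1097] ang [ -80.0838 -168.8972  100.5312   11.4995]
rt [ 0.5336 -0.2199  0.07  ] dia 0.0542080372024559 0.055037468750282835
jar [ 0.5318 -0.2189  0.122 ] dia 0.03412819094920272 0.03365575787119099
ring [0.5664 0.1808 0.012 ] dia 0.06984456224377754 0.07030381095962447
dish [ 0.5878 -0.0029  0.01  ] dia 0.11132045834128454 0.109408505193667
green [ 0.6601 -0.2017  0.042 ] dia 0.057189200918672654 0.057823726659985565
[ 0.5339 -0.1556  0.0694] [ 0.5298 -0.2165  0.123 ] [ 0.5118 -0.369   0.0102] [ 0.5888 -0.0026  0.0053] [0.5651 0.1788 0.0049] [0.4837 0.3759 0.004 ]
[ 0.4207 -0.2357  0.042 ]
```

```bash
cat >> h.py <<'E'
from scipy.spatial.transform import Rotation as Ro
def to(x,y,z,yaw=-90):
    s=r.get_state(); R=Ro.from_euler('xyz',s['eef_rot'],degrees=True)
    d=R.inv().apply(np.array([x,y,z])-s['tcp_pos']); q=(R.inv()*Ro.from_euler('xyz',[180,0,yaw],degrees=True)).as_rotvec(degrees=True)
    print(np.round(d,4),np.round(q,2))
E
python3 -c "
from h import *
to(.532,-.219,.22)"
```

```text
[-0.4691  0.3416 -0.017 ] [ 8.000e-02  5.000e-02 -7.701e+01]
```

```bash
python3 -m pendant '[[-0.235,0.17,-0.02,0,0,-40],[-0.235,0.17,-0.02,0,0,-40],[-0.235,0.17,-0.02,0,0,-40],[-0.235,0.17,-0.02,0,0,-40],[-0.235,0.17,-0.02,0,0,-40],[-0.235,0.17,-0.02,0,0,-40],[-0.235,0.17,-0.02,0,0,-40],[-0.469,0.3416,-0.017,0.08,0.05,-77],[-0.469,0.3416,-0.017,0.08,0.05,-77],[-0.469,0.3416,-0.017,0.08,0.05,-77],[-0.469,0.3416,-0.017,0.08,0.05,-77],[-0.469,0.3416,-0.017,0.08,0.05,-77]]' 0.088 15
python3 -c "
from h import *
print(r.get_state()['joints']);to(.532,-.219,.22)"
```

```text
time_s: 1.1
tcp_pos: [0.4793, -0.2794, 0.2212]
eef_rot: [-180.0, -0.1, -90.8]
contact_force: [0.7, -1.2, -0.5]
gripper_width: 0.0876
gripper_force: 0.0
[ -9.96663043   8.54110802 -13.17340813   0.07312503 -68.24377691
   9.10496643]
[-0.0612 -0.0518  0.0011] [-0.03 -0.07 -0.83]
```

```bash
python3 -m pendant '[[-0.0612,-0.0518,0.001,0,0,-0.5],[-0.0612,-0.0518,0.001,0,0,-0.5],[-0.0612,-0.0518,0.001,0,0,-0.5],[-0.0612,-0.0518,0.001,0,0,-0.5],[-0.0612,-0.0518,0.001,0,0,-0.5],[-0.0612,-0.0518,0.001,0,0,-0.5]]'
python3 -c "
from h import *
to(.532,-.219,.0852)"
```

```text
time_s: 1.6
tcp_pos: [0.5308, -0.2219, 0.22]
eef_rot: [180.0, -0.1, -90.7]
contact_force: [0.8, 0.6, -0.3]
gripper_width: 0.0876
gripper_force: 0.0
[-0.0031 -0.0011  0.1348] [ 0.01 -0.08 -0.74]
```

```bash
python3 -m pendant '[[-0.003,-0.001,0.04,0,0,0],[-0.003,-0.001,0.08,0,0,-0.7],[-0.003,-0.001,0.11,0,0,-0.7],[-0.003,-0.001,0.125,0,0,-0.7],[-0.003,-0.001,0.135,0,0,-0.7],[-0.003,-0.001,0.135,0,0,-0.7],[-0.003,-0.001,0.135,0,0,-0.7]]'
python3 -c "
from h import *
to(.532,-.219,.0852)"
```

```text
time_s: 2.18
tcp_pos: [0.5327, -0.2194, 0.0858]
eef_rot: [-180.0, -0.1, -90.0]
contact_force: [-0.7, 0.2, 1.3]
gripper_width: 0.0872
gripper_force: 0.0
[-0.0004  0.0007  0.0006] [-0.04 -0.1  -0.05]
```

Accurate. I'll close on the jar and lift it gently.

```bash
python3 -m pendant '[[0,0,0,0,0,0],[0,0,0,0,0,0],[0,0,0,0,0,0],[0,0,0,0,0,0],[0,0,0,0,0,0],[0,0,0,0,0,0],[0,0,0,0,0,0],[0,0,0,0,0,0],[0,0,0,0,0,0]]' 0.02 12
python3 -m pendant '[[0,0,-0.01,0,0,0],[0,0,-0.03,0,0,0],[0,0,-0.06,0,0,0],[0,0,-0.09,0,0,0],[0,0,-0.11,0,0,0],[0,0,-0.11,0,0,0],[0,0,-0.11,0,0,0]]'
python3 -c "
from h import *
to(.5655,.180,.19)"
```

```text
time_s: 2.93
tcp_pos: [0.5325, -0.2184, 0.0851]
eef_rot: [-180.0, -0.1, -90.0]
contact_force: [-1.3, -0.4, -0.7]
gripper_width: 0.0337
gripper_force: 12.0
time_s: 3.52
tcp_pos: [0.5334, -0.2184, 0.1971]
eef_rot: [-179.8, -0.1, -90.0]
contact_force: [0.0, 0.0, -1.3]
gripper_width: 0.0339
gripper_force: 11.9
[-0.3984 -0.0322  0.0066] [-0.22 -0.09  0.01]
```

```bash
python3 -m pendant '[[-0.03,-0.003,0,0,0,0],[-0.07,-0.006,0,0,0,0],[-0.11,-0.01,0,0,0,0],[-0.15,-0.013,0,0,0,0],[-0.19,-0.016,0,0,0,0],[-0.23,-0.019,0,0,0,0],[-0.27,-0.022,0,0,0,0],[-0.31,-0.025,0,0,0,0],[-0.35,-0.029,0,0,0,0],[-0.38,-0.032,0,0,0,0],[-0.398,-0.032,0,0,0,0],[-0.398,-0.032,0,0,0,0]]'
python3 -m pendant '[[0,0,0.03,0,0,0],[0,0,0.07,0,0,0],[0,0,0.1,0,0,0],[0,0,0.12,0,0,0],[0,0,0.13,0,0,0],[0,0,0.13,0,0,0]]'
python3 -c "
from h import *
to(.566,.18,.0192)"
```

```text
time_s: 4.52
tcp_pos: [0.564, 0.1829, 0.193]
eef_rot: [179.9, -0.1, -89.8]
contact_force: [-0.4, -0.6, -0.7]
gripper_width: 0.0335
gripper_force: 11.9
time_s: 5.02
tcp_pos: [0.5628, 0.1779, 0.0617]
eef_rot: [179.8, -0.3, -90.0]
contact_force: [0.4, -0.3, -1.5]
gripper_width: 0.0339
gripper_force: 11.9
[-0.0023 -0.0034  0.0425] [ 0.25 -0.25 -0.04]
```

```bash
python3 -m pendant '[[-0.002,-0.003,0.01,0,0,0],[-0.002,-0.003,0.02,0,0,0],[-0.002,-0.003,0.03,0,0,0],[-0.002,-0.003,0.036,0,0,0],[-0.002,-0.003,0.04,0,0,0],[-0.002,-0.003,0.0425,0,0,0],[-0.002,-0.003,0.0425,0,0,0],[-0.002,-0.003,0.0425,0,0,0]]'
```

```text
time_s: 5.68
tcp_pos: [0.5678, 0.1815, 0.0223]
eef_rot: [-180.0, -0.1, -90.0]
contact_force: [0.6, 0.0, -1.0]
gripper_width: 0.0338
gripper_force: 11.9
```

```bash
python3 -m pendant '[[0.001,0.001,0.001,0,0,0],[0.001,0.001,0.002,0,0,0],[0.001,0.001,0.003,0,0,0],[0.001,0.001,0.003,0,0,0]]'; python3 -c "
from h import *
to(.566,.18,.0192)"
```

```text
time_s: 6.02
tcp_pos: [0.5666, 0.1804, 0.0191]
eef_rot: [-180.0, -0.1, -90.0]
contact_force: [0.8, -0.8, -0.5]
gripper_width: 0.0334
gripper_force: 11.9
[ 0.0004  0.0006 -0.0001] [-0.03 -0.08 -0.  ]
```

```bash
python3 -m pendant '[[0,0,0.0005,0,0,0],[0,0,0.001,0,0,0],[0,0,0.001,0,0,0]]'
python3 -m pendant '[[0,0,0,0,0,0],[0,0,0,0,0,0],[0,0,0,0,0,0],[0,0,0,0,0,0],[0,0,0,0,0,0],[0,0,0,0,0,0]]' 0.088
python3 -m pendant '[[0,0,-0.02,0,0,0],[0,0,-0.06,0,0,0],[0,0,-0.1,0,0,0],[0,0,-0.14,0,0,0],[0,0,-0.15,0,0,0],[0,0,-0.15,0,0,0]]'
python3 -c "
from h import *
to(.5355,-.1565,.15,-94)"
```

```text
time_s: 6.27
tcp_pos: [0.5668, 0.1805, 0.0189]
eef_rot: [-180.0, -0.1, -90.0]
contact_force: [-2.7, -0.7, 5.6]
gripper_width: 0.0339
gripper_force: 12.0
time_s: 6.77
tcp_pos: [0.5667, 0.1804, 0.018]
eef_rot: [-180.0, -0.1, -90.0]
contact_force: [0.3, -0.7, -0.5]
gripper_width: 0.0679
gripper_force: 0.0
time_s: 7.27
tcp_pos: [0.5689, 0.1818, 0.1729]
eef_rot: [-179.6, 0.1, -90.0]
contact_force: [0.2, 0.2, -0.7]
gripper_width: 0.0875
gripper_force: 0.0
[0.3383 0.0337 0.0218] [-0.42  0.16  4.03]
```

```bash
python3 - <<'E'
from h import *
c=snap('top','t2'); i=c['frame'][:,:,::-1]
a=cv2.resize(i[180:260,190:380],None,fx=4,fy=4,interpolation=cv2.INTER_CUBIC)
cv2.imwrite('pics/c.png',np.clip(a*1.6,0,255))
E
```

```text
[ WARN:0@1.906] global loadsave.cpp:1063 imwrite_ Unsupported depth image for selected encoder is fallbacked to CV_8U.
```

View pics/c.png

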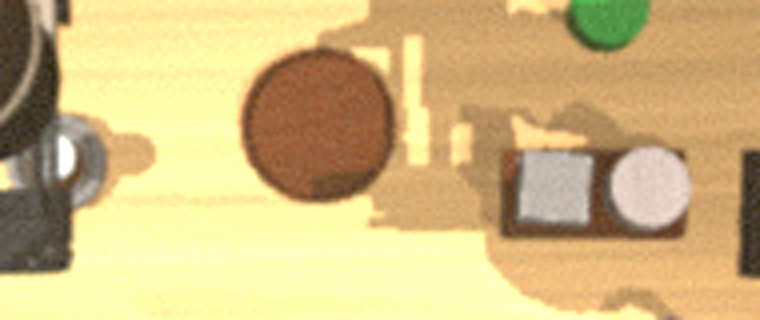

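The stack is undisturbed: square lid centre at crop (554,187), round lid at (650,187). The jar stands in its ring at (65,158). Next is the square tin.

```bash
python3 -m pendant '[[0.03,0.003,0,0,0,4],[0.07,0.007,0,0,0,4],[0.11,0.011,0,0,0,4],[0.15,0.015,0,0,0,4],[0.19,0.019,0,0,0,4],[0.23,0.023,0,0,0,4],[0.27,0.027,0,0,0,4],[0.3,0.03,0,0,0,4],[0.32,0.032,0,0,0,4],[0.3375,0.033,0.01,0,0,4],[0.3375,0.033,0.02,0,0,4],[0.3375,0.033,0.02,0,0,4]]'
python3 -c "
from h import *
to(.5355,-.1565,.0392,-94)"
```

```text
time_s: 8.32
tcp_pos: [0.5314, -0.1574, 0.1452]
eef_rot: [179.7, -0.1, -94.1]
contact_force: [-0.8, -0.2, -0.5]
gripper_width: 0.0875
gripper_force: 0.0
[-0.0013 -0.0046  0.1059] [ 0.27 -0.06 -0.14]
```

```bash
python3 -m pendant '[[0,-0.002,0.02,0,0,0],[0,-0.002,0.05,0,0,0],[0,-0.002,0.08,0,0,0],[0,-0.002,0.095,0,0,0],[0,-0.002,0.104,0,0,0],[0,-0.002,0.104,0,0,0],[0,-0.002,0.104,0,0,0]]'
python3 -c "
from h import *
to(.5355,-.1565,.0392,-94)"
```

```text
time_s: 8.9
tcp_pos: [0.536, -0.1567, 0.0447]
eef_rot: [180.0, -0.1, -93.9]
contact_force: [-0.0, 0.4, -0.0]
gripper_width: 0.0878
gripper_force: 0.0
[-0.0002  0.0005  0.0055] [ 0.   -0.1   0.07]
```

```bash
python3 -m pendant '[[0,0,0.003,0,0,0],[0,0,0.0055,0,0,0],[0,0,0.0055,0,0,0],[0,0,0.0055,0,0,0]]'
python3 -m pendant '[[0,0,0,0,0,0],[0,0,0,0,0,0],[0,0,0,0,0,0],[0,0,0,0,0,0],[0,0,0,0,0,0],[0,0,0,0,0,0],[0,0,0,0,0,0],[0,0,0,0,0,0]]' 0.03 25
python3 -m pendant '[[0,0,-0.005,0,0,0],[0,0,-0.015,0,0,0],[0,0,-0.03,0,0,0],[0,0,-0.05,0,0,0],[0,0,-0.07,0,0,0],[0,0,-0.08,0,0,0],[0,0,-0.08,0,0,0],[0,0,-0.08,0,0,0],[0,0,-0.08,0,0,0]]'
python3 -m pendant '[[0,0,-0.002,0,0,0],[0,0,-0.002,0,0,0]]'
python3 -m pendant '[[0,0,0,0,0,0],[0,0,0,0,0,0]]'
```

```text
time_s: 9.23
tcp_pos: [0.536, -0.1572, 0.0396]
eef_rot: [-179.9, -0.1, -94.0]
contact_force: [1.0, -0.0, 0.1]
gripper_width: 0.0876
gripper_force: 0.0
time_s: 9.9
tcp_pos: [0.5356, -0.1572, 0.039]
eef_rot: [-180.0, -0.1, -94.0]
contact_force: [0.4, -0.7, 0.1]
gripper_width: 0.0455
gripper_force: 25.0
time_s: 10.65
tcp_pos: [0.5349, -0.157, 0.1183]
eef_rot: [180.0, -0.1, -94.0]
contact_force: [0.2, 0.3, -0.5]
gripper_width: 0.0457
gripper_force: 25.0
time_s: 10.82
tcp_pos: [0.5352, -0.1571, 0.1203]
eef_rot: [179.9, -0.1, -94.0]
contact_force: [-0.2, 1.0, -0.1]
gripper_width: 0.0456
gripper_force: 25.0
time_s: 10.98
tcp_pos: [0.5354, -0.1571, 0.1205]
eef_rot: [180.0, -0.1, -94.0]
contact_force: [0.2, -0.5, -0.8]
gripper_width: 0.0457
gripper_force: 25.0
```

The vertical load is about −0.5 N, against −0.8 expected for light and −3.6 for full. So the square tin is the light one and goes to the dish. I'll confirm this with the round tin.

```bash
python3 -c "
from h import *
to(.588,-.003,.1,-94)"
```

```text
[-0.1574 -0.0417  0.0203] [ 0.02 -0.08  0.  ]
```

```bash
python3 -m pendant '[[-0.02,-0.006,0,0,0,0],[-0.05,-0.014,0,0,0,0],[-0.08,-0.022,0,0,0,0],[-0.11,-0.03,0,0,0,0],[-0.14,-0.038,0,0,0,0],[-0.157,-0.042,0.01,0,0,0],[-0.157,-0.042,0.02,0,0,0],[-0.157,-0.042,0.04,0,0,0],[-0.157,-0.042,0.06,0,0,0],[-0.157,-0.042,0.075,0,0,0],[-0.157,-0.042,0.08,0,0,0],[-0.157,-0.042,0.08,0,0,0]]'
python3 -c "
from h import *
to(.588,-.003,.0152,-94)"
```

```text
time_s: 11.98
tcp_pos: [0.5872, -0.0041, 0.0392]
eef_rot: [179.8, -0.1, -94.0]
contact_force: [0.8, -0.5, -0.6]
gripper_width: 0.0457
gripper_force: 25.0
[-0.0013 -0.0008  0.024 ] [ 0.16 -0.15 -0.02]
```

```bash
python3 -m pendant '[[0,0,0.01,0,0,0],[0,0,0.016,0,0,0],[0,0,0.02,0,0,0],[0,0,0.022,0,0,0],[0,0,0.023,0,0,0],[0,0,0.024,0,0,0],[0,0,0.024,0,0,0]]'
```

```text
time_s: 12.57
tcp_pos: [0.5887, -0.0035, 0.017]
eef_rot: [-179.9, -0.1, -94.0]
contact_force: [0.5, 0.3, -1.2]
gripper_width: 0.0454
gripper_force: 25.0
```

```bash
python3 -m pendant '[[0,0,0.001,0,0,0],[0,0,0.0015,0,0,0],[0,0,0.0015,0,0,0]]'
```

```text
time_s: 12.82
tcp_pos: [0.5886, -0.0035, 0.0154]
eef_rot: [-180.0, -0.1, -94.0]
contact_force: [0.7, 0.3, -0.6]
gripper_width: 0.0457
gripper_force: 25.0
```

```bash
python3 -m pendant '[[0,0,0.0008,0,0,0],[0,0,0.0008,0,0,0]]'
```

```text
time_s: 12.98
tcp_pos: [0.5887, -0.0035, 0.015]
eef_rot: [-179.9, -0.1, -94.0]
contact_force: [-0.8, -0.1, 3.3]
gripper_width: 0.0455
gripper_force: 25.0
```

Touchdown. I'll release, rise, and go to the round tin.

```bash
python3 -m pendant '[[0,0,0,0,0,0],[0,0,0,0,0,0],[0,0,0,0,0,0],[0,0,0,0,0,0]]' 0.066
python3 -m pendant '[[0,0,-0.02,0,0,0],[0,0,-0.05,0,0,0],[0,0,-0.09,0,0,0],[0,0,-0.12,0,0,0],[0,0,-0.13,0,0,0],[0,0,-0.13,0,0,0]]' 0.066
python3 -c "
from h import *
to(.5335,-.2195,.14,-92)"
```

```text
time_s: 13.32
tcp_pos: [0.5885, -0.0035, 0.0145]
eef_rot: [-180.0, -0.1, -94.0]
contact_force: [0.4, -0.2, 0.1]
gripper_width: 0.0642
gripper_force: 0.0
time_s: 13.82
tcp_pos: [0.5905, -0.0029, 0.1482]
eef_rot: [-179.6, 0.0, -94.0]
contact_force: [0.4, -0.5, -0.5]
gripper_width: 0.0662
gripper_force: 0.0
[0.22   0.0419 0.0078] [-0.38  0.02 -1.97]
```

```bash
python3 -m pendant '[[0.03,0.006,0,0,0,-1],[0.06,0.012,0,0,0,-2],[0.1,0.02,0,0,0,-2],[0.14,0.028,0,0,0,-2],[0.18,0.036,0,0,0,-2],[0.2,0.04,0,0,0,-2],[0.2195,0.041,0,0,0,-2],[0.2195,0.041,0,0,0,-2],[0.2195,0.041,0,0,0,-2]]' 0.088
python3 -c "
from h import *
to(.5335,-.2195,.0392,-92)"
```

```text
time_s: 14.57
tcp_pos: [0.5313, -0.2202, 0.1434]
eef_rot: [179.9, -0.1, -92.1]
contact_force: [-0.2, 0.3, -0.9]
gripper_width: 0.0877
gripper_force: 0.0
[-0.0009 -0.0024  0.1042] [ 0.08 -0.06 -0.13]
```

```bash
python3 -m pendant '[[-0.0005,-0.002,0.02,0,0,0],[-0.0005,-0.002,0.05,0,0,0],[-0.0005,-0.002,0.08,0,0,0],[-0.0005,-0.002,0.095,0,0,0],[-0.0005,-0.002,0.103,0,0,0],[-0.0005,-0.002,0.104,0,0,0],[-0.0005,-0.002,0.104,0,0,0],[-0.0005,-0.002,0.104,0,0,0]]'
```

```text
time_s: 15.23
tcp_pos: [0.5354, -0.219, 0.0419]
eef_rot: [-179.9, -0.1, -91.9]
contact_force: [-1.0, -0.6, 0.4]
gripper_width: 0.0876
gripper_force: 0.0
```

```bash
python3 -m pendant '[[0,0.001,0.002,0,0,0],[0,0.001,0.0025,0,0,0],[0,0.001,0.0025,0,0,0]]'
python3 -m pendant '[[0,0,0,0,0,0],[0,0,0,0,0,0],[0,0,0,0,0,0],[0,0,0,0,0,0],[0,0,0,0,0,0],[0,0,0,0,0,0],[0,0,0,0,0,0],[0,0,0,0,0,0]]' 0.03 30
python3 -m pendant '[[0,0,-0.005,0,0,0],[0,0,-0.015,0,0,0],[0,0,-0.03,0,0,0],[0,0,-0.05,0,0,0],[0,0,-0.07,0,0,0],[0,0,-0.08,0,0,0],[0,0,-0.08,0,0,0],[0,0,-0.08,0,0,0],[0,0,-0.08,0,0,0]]'
python3 -m pendant '[[0,0,0,0,0,0],[0,0,0,0,0,0]]'
python3 -c "
from h import *
to(.4836,.3757,.13,-92)"
```

```text
time_s: 15.48
tcp_pos: [0.5336, -0.2191, 0.039]
eef_rot: [-179.9, -0.1, -92.0]
contact_force: [-0.7, -0.3, -0.6]
gripper_width: 0.0877
gripper_force: 0.0
time_s: 16.15
tcp_pos: [0.5332, -0.2192, 0.0383]
eef_rot: [-180.0, -0.1, -92.0]
contact_force: [-0.4, -0.7, 0.3]
gripper_width: 0.0523
gripper_force: 30.0
time_s: 16.9
tcp_pos: [0.5324, -0.2188, 0.1172]
eef_rot: [179.9, -0.0, -92.0]
contact_force: [-0.6, 0.3, -3.1]
gripper_width: 0.0525
gripper_force: 30.0
time_s: 17.07
tcp_pos: [0.5326, -0.2189, 0.1171]
eef_rot: [179.9, -0.1, -92.0]
contact_force: [0.4, 0.5, -3.6]
gripper_width: 0.053
gripper_force: 30.0
[-0.5925  0.0697 -0.0135] [ 0.09 -0.06 -0.  ]
```

The load is −3.6 N, so the round tin is the full one and goes to the steel tray.

```bash
python3 -m pendant '[[-0.03,0.003,-0.01,0,0,0],[-0.06,0.006,-0.013,0,0,0],[-0.1,0.01,-0.013,0,0,0],[-0.13,0.014,-0.013,0,0,0],[-0.17,0.019,-0.013,0,0,0],[-0.2,0.023,-0.013,0,0,0],[-0.24,0.027,-0.013,0,0,0],[-0.27,0.031,-0.013,0,0,0],[-0.31,0.035,-0.013,0,0,0],[-0.34,0.039,-0.013,0,0,0],[-0.37,0.043,-0.013,0,0,0],[-0.4,0.047,-0.013,0,0,0]]'
python3 -m pendant '[[-0.04,0.005,0,0,0,0],[-0.07,0.008,0,0,0,0],[-0.1,0.012,0,0,0,0],[-0.13,0.015,0,0,0,0],[-0.16,0.019,0,0,0,0],[-0.18,0.021,0,0,0,0],[-0.19,0.0225,0,0,0,0],[-0.1925,0.0225,0,0,0,0],[-0.1925,0.0225,0,0,0,0],[-0.1925,0.0225,0,0,0,0]]'
python3 -c "
from h import *
to(.4836,.3757,.0142,-92)"
```

```text
time_s: 18.07
tcp_pos: [0.4995, 0.1839, 0.1302]
eef_rot: [180.0, -0.1, -92.0]
contact_force: [0.5, 0.3, -3.2]
gripper_width: 0.0527
gripper_force: 30.0
time_s: 18.9
tcp_pos: [0.4843, 0.3745, 0.1301]
eef_rot: [180.0, -0.1, -92.0]
contact_force: [1.3, -0.8, -4.2]
gripper_width: 0.0529
gripper_force: 30.0
[-0.0015  0.0007  0.1159] [ 0.01 -0.14 -0.02]
```

```bash
python3 -m pendant '[[-0.001,0,0.02,0,0,0],[-0.001,0,0.04,0,0,0],[-0.001,0,0.07,0,0,0],[-0.001,0,0.09,0,0,0],[-0.001,0,0.1,0,0,0],[-0.001,0,0.108,0,0,0],[-0.001,0,0.112,0,0,0],[-0.001,0,0.114,0,0,0],[-0.001,0,0.114,0,0,0],[-0.001,0,0.114,0,0,0]]'
```

```text
time_s: 19.73
tcp_pos: [0.4851, 0.3769, 0.0176]
eef_rot: [-179.9, -0.0, -92.0]
contact_force: [-0.3, 0.0, -4.0]
gripper_width: 0.053
gripper_force: 30.0
```

```bash
python3 -m pendant '[[0,0,0.001,0,0,0],[0,0,0.002,0,0,0],[0,0,0.002,0,0,0]]'; python3 -m pendant '[[0,0,0.001,0,0,0],[0,0,0.0015,0,0,0],[0,0,0.0015,0,0,0]]'
```

```text
time_s: 19.98
tcp_pos: [0.4846, 0.3766, 0.0148]
eef_rot: [-180.0, -0.1, -92.0]
contact_force: [-0.2, -0.2, -3.9]
gripper_width: 0.0525
gripper_force: 30.0
time_s: 20.23
tcp_pos: [0.4847, 0.3767, 0.0133]
eef_rot: [-180.0, -0.1, -92.0]
contact_force: [-1.0, -0.1, -0.7]
gripper_width: 0.0528
gripper_force: 30.0
```

Touchdown. I'll release and go back for the block, looking at it on the way.

```bash
python3 -m pendant '[[0,0,0,0,0,0],[0,0,0,0,0,0],[0,0,0,0,0,0],[0,0,0,0,0,0]]' 0.072
python3 -m pendant '[[0,0,-0.02,0,0,0],[0,0,-0.05,0,0,0],[0,0,-0.09,0,0,0],[0,0,-0.12,0,0,0],[0,0,-0.13,0,0,0],[0,0,-0.13,0,0,0]]' 0.072
python3 - <<'E'
from h import *
c=snap('top','t3'); i=c['frame'][:,:,::-1]
f=lambda u,v,w,h,k:np.clip(cv2.resize(i[v:v+h,u:u+w],None,fx=k,fy=k,interpolation=cv2.INTER_CUBIC)*1.6,0,255).astype('uint8')
cv2.imwrite('pics/d.png',f(235,180,200,90,4))
to(.535,-.188,.14,-91.5)
E
```

```text
time_s: 20.57
tcp_pos: [0.4847, 0.3765, 0.0132]
eef_rot: [-180.0, -0.1, -92.0]
contact_force: [-0.1, -0.8, -0.3]
gripper_width: 0.0706
gripper_force: 0.0
time_s: 21.07
tcp_pos: [0.486, 0.3782, 0.1469]
eef_rot: [-179.7, 0.2, -92.0]
contact_force: [-0.7, -0.3, 0.9]
gripper_width: 0.0719
gripper_force: 0.0
[ 0.5631 -0.0697  0.0039] [-0.13  0.08 -0.5 ]
```

View pics/d.png

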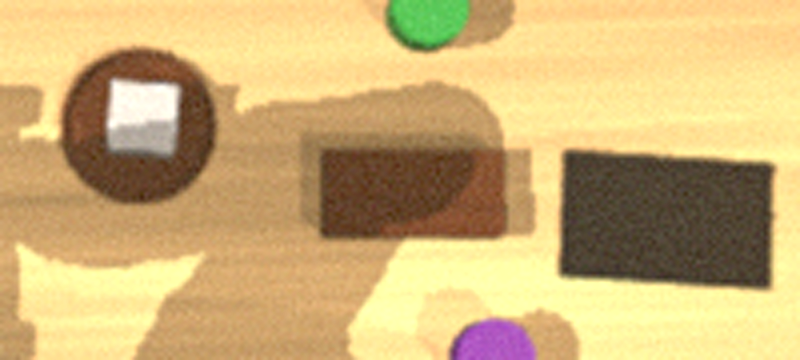

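The square tin sits centred in the dish, at crop (144,118). The bare block has corners (321,149), (505,150), (505,237) and (320,238), nearly aligned with the image axes.

```bash
python3 - <<'E'
from h import *
c=load('t3')
for ps,z in (([(321,149),(505,150),(505,237),(320,238)],.028),([(567,150),(773,163),(769,288),(561,275)],.005)):
    q=np.array([pt(c,235+(u+.5)/4-.5,180+(v+.5)/4-.5,z) for u,v in ps]); e=np.roll(q,-1,0)-q
    print(q.mean(0),np.hypot(e[:,0],e[:,1]),np.degrees(np.arctan2(e[:,1],e[:,0])))
E
python3 -m pendant '[[0.03,-0.004,0,0,0,0],[0.06,-0.008,0,0,0,0],[0.1,-0.012,0,0,0,0],[0.14,-0.017,0,0,0,0],[0.18,-0.022,0,0,0,0],[0.22,-0.027,0,0,0,0],[0.26,-0.032,0,0,0,0],[0.3,-0.037,0,0,0,0],[0.34,-0.042,0,0,0,0],[0.38,-0.047,0,0,0,0],[0.41,-0.051,0,0,0,0],[0.44,-0.055,0,0,0,0]]' 0.088
python3 -m pendant '[[0.03,-0.004,0,0,0,0],[0.06,-0.008,0,0,0,0],[0.09,-0.011,0,0,0,0],[0.11,-0.013,0,0,0,0],[0.123,-0.015,0,0,0,0],[0.123,-0.015,0,0,0,0],[0.123,-0.015,0,0,0,0],[0.123,-0.015,0,0,0,0]]' 0.088
python3 -c "
from h import *
to(.5345,-.1885,.004,-91.5)"
```

```text
[ 0.53444052 -0.18755157  0.028     ] [0.12728892 0.06011366 0.12731872 0.06130516] [-91.70423857 177.33138605  88.83186068  -2.67251131]
[ 0.51415839 -0.36929292  0.005     ] [0.14654735 0.08811261 0.14684872 0.08784406] [-95.01448644 174.57616705  84.87968721  -5.6214952 ]
time_s: 22.12
tcp_pos: [0.5229, -0.0672, 0.142]
eef_rot: [179.9, -0.1, -92.1]
contact_force: [1.2, 1.0, 0.8]
gripper_width: 0.0874
gripper_force: 0.0
time_s: 22.78
tcp_pos: [0.5345, -0.1879, 0.1431]
eef_rot: [180.0, -0.1, -92.0]
contact_force: [-0.5, -0.5, -0.1]
gripper_width: 0.0875
gripper_force: 0.0
[ 5.000e-04 -1.000e-04  1.391e-01] [ 0.03 -0.06 -0.49]
```

```bash
python3 -m pendant '[[0,0,0.02,0,0,0],[0,0,0.05,0,0,0],[0,0,0.08,0,0,0],[0,0,0.11,0,0,0],[0,0,0.125,0,0,0],[0,0,0.132,0,0,0],[0,0,0.136,0,0,0],[0,0,0.136,0,0,0],[0,0,0.136,0,0,0],[0,0,0.136,0,0,0]]'
```

```text
time_s: 23.62
tcp_pos: [0.536, -0.1886, 0.0092]
eef_rot: [-179.8, -0.1, -92.0]
contact_force: [0.2, 0.5, 0.8]
gripper_width: 0.088
gripper_force: 0.0
```

```bash
python3 -m pendant '[[0,0.001,0.002,0,0,0],[0,0.001,0.0035,0,0,0],[0,0.001,0.0035,0,0,0],[0,0.001,0.0035,0,0,0]]'
python3 -m pendant '[[0,0,0,0,0,0],[0,0,0,0,0,0],[0,0,0,0,0,0],[0,0,0,0,0,0],[0,0,0,0,0,0],[0,0,0,0,0,0],[0,0,0,0,0,0]]' 0.04 30
python3 -m pendant '[[0,0,-0.005,0,0,0],[0,0,-0.015,0,0,0],[0,0,-0.03,0,0,0],[0,0,-0.045,0,0,0],[0,0,-0.05,0,0,0],[0,0,-0.05,0,0,0],[0,0,-0.05,0,0,0]]'
python3 -c "
from h import *
to(.514,-.3695,.05,-95)"
```

```text
time_s: 23.95
tcp_pos: [0.534, -0.1888, 0.0045]
eef_rot: [-180.0, -0.1, -92.0]
contact_force: [0.4, -0.7, 0.2]
gripper_width: 0.0874
gripper_force: 0.0
time_s: 24.53
tcp_pos: [0.5342, -0.1889, 0.0051]
eef_rot: [-179.9, -0.1, -92.0]
contact_force: [-1.3, 0.0, 7.7]
gripper_width: 0.0465
gripper_force: 3.6
time_s: 25.12
tcp_pos: [0.5339, -0.1885, 0.0545]
eef_rot: [-179.9, -0.1, -92.0]
contact_force: [-0.6, -0.2, -0.2]
gripper_width: 0.0398
gripper_force: 0.0
[0.1815 0.0136 0.0047] [-0.08 -0.06  2.99]
```

The grasp missed: the fingers shut to 40 mm. I'll look before doing anything else.

```bash
python3 - <<'E'
from h import *
i=snap('side','s4')['frame'][:,:,::-1]; j=snap('top','t4')['frame'][:,:,::-1]
f=lambda i,u,v,w,h,k:np.clip(cv2.resize(i[v:v+h,u:u+w],None,fx=k,fy=k,interpolation=cv2.INTER_CUBIC)*1.6,0,255).astype('uint8')
cv2.imwrite('pics/e.png',np.vstack([f(i,260,110,200,75,4),f(j,235,180,200,75,4)]))
E
```

```text
(no output)
```

View pics/e.png

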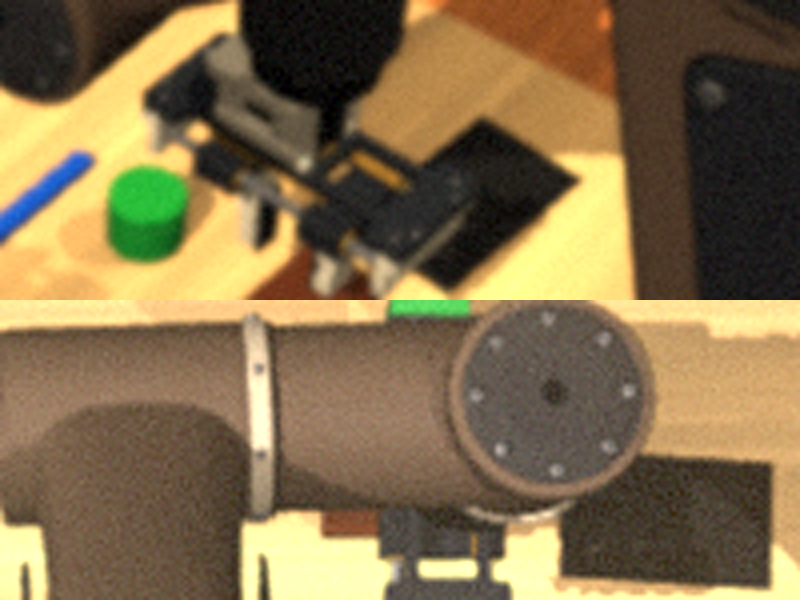

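```bash
python3 -m pendant '[[0,0,-0.03,0,0,0],[-0.01,0,-0.06,0,0,0],[-0.05,0,-0.08,0,0,0],[-0.09,0,-0.08,0,0,0],[-0.13,0,-0.08,0,0,0],[-0.17,0,-0.08,0,0,0],[-0.21,0,-0.08,0,0,0],[-0.25,0,-0.08,0,0,0],[-0.28,0,-0.08,0,0,0],[-0.3,0,-0.08,0,0,0],[-0.3,0,-0.08,0,0,0]]' 0.088
python3 - <<'E'
from h import *
i=snap('side','s5')['frame'][:,:,::-1]; j=snap('top','t5')['frame'][:,:,::-1]
f=lambda i,u,v,w,h,k:np.clip(cv2.resize(i[v:v+h,u:u+w],None,fx=k,fy=k,interpolation=cv2.INTER_CUBIC)*1.6,0,255).astype('uint8')
cv2.imwrite('pics/f.png',np.vstack([f(i,240,140,200,75,4),f(j,235,190,200,75,4)]))
E
```

```text
time_s: 26.13
tcp_pos: [0.5442, 0.1147, 0.1328]
eef_rot: [180.0, -0.1, -91.8]
contact_force: [-0.1, 0.2, -0.6]
gripper_width: 0.0878
gripper_force: 0.0
```

View pics/f.png

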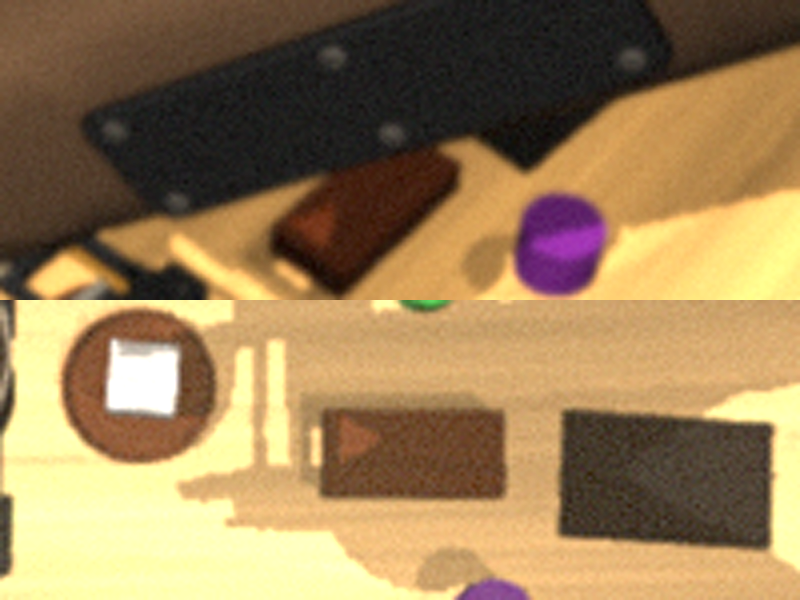

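The block is undisturbed, with corners at (321,410), (504,410), (504,497) and (320,497) in the lower panel. The fingers rode over its top edge, so the grip was too high. I'll go back and feel for the bench with the fingers at 72 mm, to grip as low as possible.

```bash
python3 -m pendant '[[0.03,0,0,0,0,0],[0.07,0.001,0,0,0,0],[0.11,0.003,0,0,0,0],[0.15,0.005,0,0,0,0],[0.19,0.007,0,0,0,0],[0.23,0.009,0,0,0,0],[0.27,0.01,0,0,0,0],[0.29,0.01,0,0,0,0],[0.302,0.01,0,0,0,0],[0.302,0.01,0,0,0,0],[0.302,0.01,0,0,0,0],[0.302,0.01,0,0,0,0]]' 0.076
python3 -c "
from h import *
to(.5345,-.188,.006,-92)"
```

```text
time_s: 27.23
tcp_pos: [0.5235, -0.1899, 0.134]
eef_rot: [-180.0, -0.1, -92.0]
contact_force: [-0.1, -1.0, 0.2]
gripper_width: 0.0759
gripper_force: 0.0
[-0.0024 -0.0109  0.128 ] [-0.   -0.07 -0.02]
```

```bash
python3 -m pendant '[[-0.002,-0.01,0,0,0,0],[-0.002,-0.01,0.02,0,0,0],[-0.002,-0.01,0.05,0,0,0],[-0.002,-0.01,0.08,0,0,0],[-0.002,-0.01,0.1,0,0,0],[-0.002,-0.01,0.115,0,0,0],[-0.002,-0.01,0.122,0,0,0],[-0.002,-0.01,0.124,0,0,0],[-0.002,-0.01,0.124,0,0,0],[-0.002,-0.01,0.124,0,0,0]]'
python3 -m pendant '[[0,0,0.001,0,0,0],[0,0,0.003,0,0,0],[0,0,0.003,0,0,0],[0,0,0.003,0,0,0]]'
python3 -c "
from h import *
to(.5345,-.188,.003,-92)"
```

```text
time_s: 28.07
tcp_pos: [0.535, -0.1884, 0.0112]
eef_rot: [-179.9, -0.1, -91.9]
contact_force: [0.1, 0.5, -0.4]
gripper_width: 0.0758
gripper_force: 0.0
time_s: 28.4
tcp_pos: [0.534, -0.1888, 0.0077]
eef_rot: [-179.9, -0.1, -92.0]
contact_force: [0.5, -0.9, 0.5]
gripper_width: 0.0756
gripper_force: 0.0
[-0.0008 -0.0005  0.0047] [-0.06 -0.08 -0.  ]
```

```bash
python3 -m pendant '[[0,0,0.002,0,0,0],[0,0,0.004,0,0,0],[0,0,0.004,0,0,0]]';python3 -m pendant '[[0,0,0.001,0,0,0],[0,0,0.002,0,0,0],[0,0,0.002,0,0,0]]'; python3 -m pendant '[[0,0,0.001,0,0,0],[0,0,0.0015,0,0,0],[0,0,0.0015,0,0,0]]'
```

```text
time_s: 28.65
tcp_pos: [0.5336, -0.1887, 0.0029]
eef_rot: [180.0, -0.1, -92.0]
contact_force: [-0.4, 0.6, -0.3]
gripper_width: 0.0761
gripper_force: 0.0
time_s: 28.9
tcp_pos: [0.5338, -0.1887, 0.0011]
eef_rot: [-180.0, -0.1, -92.0]
contact_force: [0.9, 0.1, -0.2]
gripper_width: 0.076
gripper_force: 0.0
time_s: 29.15
tcp_pos: [0.5338, -0.1887, -0.0003]
eef_rot: [-180.0, -0.1, -92.0]
contact_force: [0.3, 0.3, 0.2]
gripper_width: 0.0762
gripper_force: 0.0
```

There's no bench contact at z≈0, so the tips sit higher when open. The fingers swing on an arc. I'll narrow the opening and keep feeling downward.

```bash
python3 -m pendant '[[0,0,0,0,0,0],[0,0,0.001,0,0,0],[0,0,0.002,0,0,0],[0,0,0.002,0,0,0]]' 0.066; python3 -m pendant '[[0,0,0.001,0,0,0],[0,0,0.002,0,0,0],[0,0,0.002,0,0,0]]';  python3 -m pendant '[[0,0,0.001,0,0,0],[0,0,0.002,0,0,0],[0,0,0.002,0,0,0]]'
```

```text
time_s: 29.48
tcp_pos: [0.5337, -0.1887, -0.0024]
eef_rot: [-180.0, -0.1, -92.0]
contact_force: [-0.1, 0.1, 0.1]
gripper_width: 0.0664
gripper_force: 0.0
time_s: 29.73
tcp_pos: [0.5337, -0.1887, -0.0045]
eef_rot: [-180.0, -0.1, -92.0]
contact_force: [-0.8, 0.9, -0.2]
gripper_width: 0.0663
gripper_force: 0.0
time_s: 29.98
tcp_pos: [0.5338, -0.1887, -0.0064]
eef_rot: [-180.0, -0.1, -92.0]
contact_force: [0.7, -0.1, 0.5]
gripper_width: 0.0664
gripper_force: 0.0
```

```bash
python3 -m pendant '[[0,0,0.001,0,0,0],[0,0,0.002,0,0,0],[0,0,0.002,0,0,0]]';  python3 -m pendant '[[0,0,0.001,0,0,0],[0,0,0.002,0,0,0],[0,0,0.002,0,0,0]]'; python3 -m pendant '[[0,0,0,0,0,0],[0,0,0,0,0,0],[0,0,0,0,0,0]]' 0.055 20
```

```text
time_s: 30.23
tcp_pos: [0.5338, -0.1887, -0.0084]
eef_rot: [-180.0, -0.1, -92.0]
contact_force: [0.9, -0.2, -0.5]
gripper_width: 0.066
gripper_force: 0.0
time_s: 30.48
tcp_pos: [0.5338, -0.1887, -0.0104]
eef_rot: [-180.0, -0.1, -92.0]
contact_force: [-0.9, -0.5, 0.2]
gripper_width: 0.0656
gripper_force: 0.0
time_s: 30.73
tcp_pos: [0.5339, -0.1887, -0.0102]
eef_rot: [-180.0, -0.1, -92.0]
contact_force: [-0.0, -0.2, -1.0]
gripper_width: 0.0595
gripper_force: 20.0
```

Gripped: 59.5 mm at 20 N. Lifting.

```bash
python3 -m pendant '[[0,0,0,0,0,0],[0,0,0,0,0,0]]' 0.05 30; python3 -m pendant '[[0,0,-0.005,0,0,0],[0,0,-0.015,0,0,0],[0,0,-0.03,0,0,0],[0,0,-0.045,0,0,0],[0,0,-0.05,0,0,0],[0,0,-0.05,0,0,0],[0,0,-0.05,0,0,0]]'
python3 -c "
from h import *
to(.514,-.3695,.04,-95)"
```

```text
time_s: 30.9
tcp_pos: [0.5339, -0.1887, -0.0102]
eef_rot: [-180.0, -0.1, -92.0]
contact_force: [0.5, -0.1, -0.8]
gripper_width: 0.0597
gripper_force: 30.0
time_s: 31.48
tcp_pos: [0.5339, -0.1885, 0.0401]
eef_rot: [-179.9, -0.1, -92.0]
contact_force: [-1.1, 0.3, -2.2]
gripper_width: 0.0596
gripper_force: 30.0
[0.1815 0.0136 0.0003] [-0.08 -0.06  2.99]
```

```bash
python3 -m pendant '[[0.02,0.001,0,0,0,1],[0.05,0.004,0,0,0,3],[0.08,0.006,0,0,0,3],[0.11,0.008,0,0,0,3],[0.14,0.011,0,0,0,3],[0.165,0.0125,0,0,0,3],[0.182,0.0136,0,0,0,3],[0.182,0.0136,0.01,0,0,3],[0.182,0.0136,0.02,0,0,3],[0.182,0.0136,0.03,0,0,3],[0.182,0.0136,0.035,0,0,3],[0.182,0.0136,0.035,0,0,3]]'
python3 -m pendant '[[0,0,0.002,0,0,0],[0,0,0.004,0,0,0],[0,0,0.004,0,0,0],[0,0,0.004,0,0,0]]'
python3 -c "
from h import *
to(.514,-.3703,-.0052,-95)"
```

```text
time_s: 32.48
tcp_pos: [0.5128, -0.3687, 0.0028]
eef_rot: [179.8, -0.0, -95.0]
contact_force: [-0.0, 0.5, -2.6]
gripper_width: 0.06
gripper_force: 30.0
time_s: 32.82
tcp_pos: [0.5143, -0.37, 0.0014]
eef_rot: [-179.9, -0.1, -95.0]
contact_force: [0.6, -0.6, -1.9]
gripper_width: 0.0596
gripper_force: 30.0
[0.0004 0.0003 0.0066] [-0.07 -0.09  0.03]
```

```bash
python3 -m pendant '[[0,0,0.002,0,0,0],[0,0,0.004,0,0,0],[0,0,0.005,0,0,0],[0,0,0.005,0,0,0]]'; python3 -m pendant '[[0,0,0.001,0,0,0],[0,0,0.001,0,0,0],[0,0,0.001,0,0,0]]'
```

```text
time_s: 33.15
tcp_pos: [0.5138, -0.37, -0.0042]
eef_rot: [-180.0, -0.1, -95.0]
contact_force: [0.6, -0.6, -0.9]
gripper_width: 0.0597
gripper_force: 30.0
time_s: 33.4
tcp_pos: [0.514, -0.3702, -0.005]
eef_rot: [-180.0, -0.1, -95.0]
contact_force: [0.7, -0.8, -2.1]
gripper_width: 0.0599
gripper_force: 30.0
```

```bash
python3 -m pendant '[[0,0,0.0007,0,0,0],[0,0,0.0007,0,0,0],[0,0,0.0007,0,0,0]]'; python3 -m pendant '[[0,0,0,0,0,0],[0,0,0,0,0,0],[0,0,0,0,0,0],[0,0,0,0,0,0]]' 0.076
python3 -m pendant '[[0,0,-0.01,0,0,0],[0,0,-0.03,0,0,0],[0,0,-0.07,0,0,0],[0,0,-0.11,0,0,0],[0,0,-0.15,0,0,0],[-0.04,0,-0.18,0,0,0],[-0.08,0,-0.18,0,0,0],[-0.12,0,-0.18,0,0,0],[-0.15,0,-0.18,0,0,0],[-0.16,0,-0.18,0,0,0],[-0.16,0,-0.18,0,0,0],[-0.16,0,-0.18,0,0,0]]'
python3 - <<'E'
from h import *
i=snap('side','s6')['frame']; j=snap('top','t6')['frame']
f=lambda i,u,v,w,h,k:np.clip(cv2.resize(i[v:v+h,u:u+w],None,fx=k,fy=k,interpolation=cv2.INTER_CUBIC)*1.5,0,255).astype('uint8')
cv2.imwrite('pics/g.png',np.vstack([f(i,140,130,320,120,2.5),f(j,110,180,340,110,2.353)[:,:800]])[:,:,::-1])
E
```

```text
time_s: 33.65
tcp_pos: [0.5141, -0.3702, -0.0052]
eef_rot: [-180.0, -0.1, -95.0]
contact_force: [-1.4, 2.0, 3.6]
gripper_width: 0.0598
gripper_force: 30.0
time_s: 33.98
tcp_pos: [0.5141, -0.3702, -0.0057]
eef_rot: [-180.0, -0.1, -95.0]
contact_force: [0.1, 0.5, -0.8]
gripper_width: 0.0748
gripper_force: 0.0
time_s: 34.98
tcp_pos: [0.5281, -0.2101, 0.175]
eef_rot: [-179.9, -0.1, -94.9]
contact_force: [0.2, 0.3, 0.4]
gripper_width: 0.076
gripper_force: 0.0
```

View pics/g.png

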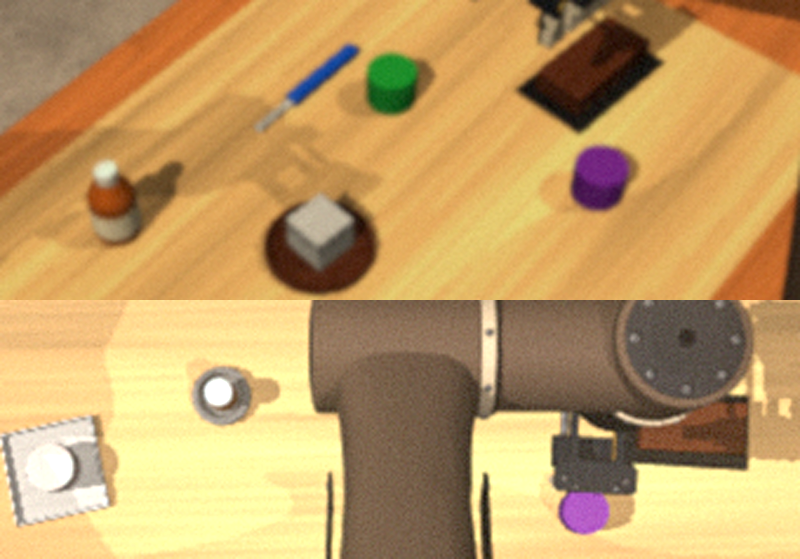

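The side view shows the block flat and centred on the pad at (595,70), and the square tin in the dish at (320,235). The top view shows the jar in its ring at (220,393) and the round tin in the tray at (50,465). The bottle and knife are untouched and the robot is clear, so I'll hand in.

```bash
python3 -m pendant '[[0,0,0,0,0,0],[0,0,0,0,0,0],[0,0,0,0,0,0],[0,0,0,0,0,0]]'; python3 -c "
from plant import r
print(r.close_job())"
```

```text
time_s: 35.42
tcp_pos: [0.5277, -0.2111, 0.1739]
eef_rot: [-180.0, -0.1, -95.0]
contact_force: [0.1, 0.2, 0.2]
gripper_width: 0.0762
gripper_force: 0.0
the job is handed in; nothing more can be done
None
```

Job handed in at 35 s, no verdict returned: jar in the ring holder, full round tin in the steel tray, light square tin in the round dish, block along the pad on a second grasp (the first slipped off without moving it), and bottle and knife untouched.

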